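# Turn a stacked tote half round and nest it home

## Task

The small grey tote has been stacked the wrong way round on the blue tote. Lift it off by its black grip, turn it half a turn so that the yellow ends lie together, feel along the blue rims for the slots so that its lugs drop in, and press it gently down past the spring catches until it is nested fully home, then let go. Never push with more than about 25 N, and do not disturb the other things on the bench.

Things in the scene. Friction and masses are not known exactly. Their poses are not given: they have to be found in the camera images.
- tote_centre (a point): Centre of the loose grey tote, an open box 120 (x) x 70 (y) x 36 mm high. Point on the axis of its central grip, 43 mm above the underside; +x to its yellow-tabbed end, z up. Mass 0.18 to 0.35 kg. It starts stacked on the blue tote, yellow ends opposite. A ridge low on each long side must pass the catches of the blue tote
- tote_grip (a point): Where to hold the grey tote: black upright square grip, 24 x 24 mm, sides along the tote's x and y, top 86 mm above the tote's underside, free from 40 mm up. Point on its axis, 72 mm above the underside; axes as tote_centre. Take either pair of faces
- tote_mark (a point): Yellow end of the grey tote, 60 mm along its +x from tote_centre, same axes. Lugs: two on each long side at x = +51 and -17 mm from the tote's centre, each 12 mm wide in x, standing out 11 mm in y, reaching down to the underside. They match the blue slots one way round only; the other way they rest on the blue rims (stacked)
- dock: Fixed dark steel cradle, 210 (x) x 128 (y) mm, carrying the blue tote (144 x 90 mm). Origin: datum on the bench under it, z up, +x to the blue tote's yellow end. The blue tote is parallel to it and on its y = 0, but its middle stands clamped anywhere from x = +4 to +26 mm: this is not measured; feel or look for it. Clamp slips above 15 N; rubber buffers sink 1 mm per 6 N
- dock_rim (a point): Point of the fixed cradle 48 mm above its origin, level with the tops of the blue tote's two long rims (6 mm thick, at y = +-42 mm); cradle axes. Each rim has two slots, open at the top, 15 mm wide in x, down to the floor, at x = +51 and -17 mm from the blue tote's middle (unmeasured, see dock). Lugs have 1.5 mm play each way in x, the box 4 mm in y
- dock_mark (a point): Point of the cradle, 60 mm along +x of its origin and 14 mm up: the blue inner floor's height; cradle axes. Heights of the grey underside over the cradle's origin: 48 mm stacked, about 26 mm on meeting the two spring roller catches, 14 mm fully home on the floor. Weight alone does not pass the catches: that takes about 10 to 15 N down, falling off just before the floor
- board_a: Green circuit board 62 x 95 x 14 mm lying loose on the bench (bystander); origin under its centre
- tape_roll_amber: Loose amber tape roll, 96 mm across, 15 mm high, lying flat (bystander); origin under its centre

How it is judged:
By the outcome, as a careful person would: the job done as asked, in the order asked, and still so for the second after the job is handed in, with the robot touching nothing.
It also fails if it takes over 58 s, if anything falls off the work surface, if the arm or the gripper's body presses on something with over 40 N, if the wrist force passes 120 N, or if a joint passes its speed limit or range.

## Robot

A 6-joint arm with a two-finger parallel gripper is mounted at the origin on a cart in front of the work surface, level with it; the furniture and walls round the work are solid. World frame = base frame: x ahead of the robot, y to its left, z up, the work surface at z = 0. Lengths are in mm, angles in rad, forces in N, time in s.
With the tool pointing down it reaches from about 350 to 975 mm from the base axis. Payload 7.1 kg.
Tool frame: the origin (TCP) lies on the centre line of the jaws, within the pads' length; the fingertips stand 22 mm ahead of it and the grasp point (between the pads) lies 3 mm ahead of it; z points along the fingers, x is the direction in which the jaws open and shut, and the axes are right-handed (so a half turn about z gives the same grasp; the last joint's range is limited). The gripper opens to 88 mm and grips with 3 to 60 N. Pads are 20 mm wide; open, the fingers measure 115 mm over their backs; the gripper's body (75 mm by 178 mm) begins 61 mm behind the grasp point.
Start: joints at [-1.274, 0.423, 1.63, -0, 1.089, -0.019], TCP at [194.128, -594.07, 208.375] pointing down, gripper open.
Joint ranges: [-3, 3], [-0.9, 2.11], [0.09, 2.58], [-1.31, 4.45], [0.11, 2.69], [-2.54, 2.54]. Speed limits (rad/s): [2.39, 2.39, 3.01, 3.14, 3.14, 3.14].

## Interface

Orientations are given as a unit quaternion [x, y, z, w].
In Python, from bench import r gives the robot as it stands.
- The arm moves only by the tool carry_out, never from a script. Its argument "commands" is one flat list of numbers, 7 for each row, row after row: the finger opening in mm, from 0 to 87.8, then the shift along the tool's x, y, z in mm, then the turn, a rotation vector about the tool's x, y, z in degrees. In form: [claw, tx, ty, tz, ax, ay, az, claw, tx, ty, tz, ax, ay, az, ...]. A call has 1 to 12 rows; each row is the pose to reach, as a shift and turn from the pose commanded when the call began, along the tool's axes at that moment; what a row does not reach only later rows make up. A row lasts 1/8 s, in which the tool goes at most 62.5 mm and 10.7 degrees, less where a joint would pass 70% of its speed; a pose out of reach is approached as far as the arm can. A call with a gripper value outside its range is refused whole. The fingers move at their own pace and stop on an object; the grip force is fixed at half the most. Time passes only in rows, so rows that repeat a pose let the fingers close. It gives the time, the measured TCP pose, the force and the opening at its end, in the units of the state.
- r.read_state(): the state, without advancing time (a new reading comes with each control period).
- r.snapshot(name): name is "scene" or "side" or "wrist"; returns (picture, depth): 384x512x3 uint8, red, green, blue; 384x512 float32, mm along the optical axis (not along the pixel's ray), 0 where there is no reading.
- r.calibration(name): a dict with "mtx" (3x3 intrinsics, pixels), "R" (3x3) and "t" (3): a world point X has camera coordinates R X + t. Camera axes: x right, y down, z forward; pixel columns grow to the right and rows downward; lengths in mm; the calibration is good to about 2 mm. A picture is of the moment at which its call begins: read the wrist's pose just before it. calibration takes no time and is no camera call; for the wrist camera it gives the pose at the moment of the call.
- r.job_done(): hands the job in, once; it reports no verdict.
The state is a dict: "clock": time; "joints": joint angles; "joint_velocities": joint speeds; "joint_torque": joint torques, N m; "tool_pos": TCP position; "tool_rot": TCP orientation; "contact_force": force on the tool from outside, world axes, zero at the start; "wrist_torque": the same for the moment, N m; "opening": opening from 0.0 (shut) to 1.0 (fully open).
Only numpy, scipy, OpenCV 4.12 (cv2) and the standard library are available. Lean on these libraries where they do the work, as an engineer would, in place of code of your own. Each camera call takes 0.05 s, during which the arm holds its last target.

## Working session

There is one attempt and no reset: what is moved stays moved. The work goes in short steps, Python scripts to look and compute and a tool call to move; the robot and the scene stay as the last step left them, time stands still between calls to the robot, and variables do not carry over. Pictures are saved under pics/ and viewed, and the job is handed in when it is done.

Besides the shell and the picture viewer there is one more tool, called after "Request:" as name(argument=value, ...) on one line, values as JSON. carry_out: Moves the arm, as the interface text tells. Its arguments: {"type":"object","properties":{"commands":{"type":"array"}},"required":["commands"]}

```bash
ls; mkdir -p pics
python3 - <<'E'
from bench import r
import cv2,numpy as np
print(r.read_state())
for n in ["scene","side"]:
    p,d=r.snapshot(n); cv2.imwrite(f"pics/{n}0.png",p[:,:,::-1]); np.savez(f"{n}0.npz",p=p,d=d,**r.calibration(n)); print(r.calibration(n))
E
```

```text
pics
{'clock': 0.0, 'joints': array([-1.27401908e+00,  4.23861981e-01,  1.63067945e+00,  1.67503826e-05,
        1.08860720e+00, -1.90076887e-02]), 'joint_velocities': array([ 0.0008709 , -0.00152327, -0.00066734, -0.00059419,  0.00046717,
       -0.00125095]), 'joint_torque': array([-1.85790873e-05, -5.44628799e+01, -2.73670632e+01,  6.43976592e-02,
        2.27783946e-02, -1.08557856e-04]), 'tool_pos': array([ 193.95662352, -593.5332796 ,  207.59266709]), 'tool_rot': array([ 8.09491971e-01, -5.87130431e-01, -6.16511085e-04, -4.74584204e-04]), 'contact_force': array([-1.05944677,  0.10985473, -0.27440304]), 'wrist_torque': array([-0.00768623, -0.01729058,  0.01616386]), 'opening': 1.004441562782509}
{'mtx': array([[368.2554344 ,   0.        , 257.67411906],
       [  0.        , 368.2554344 , 185.96441724],
       [  0.        ,   0.        ,   1.        ]]), 'R': array([[-0.74957893, -0.66148667, -0.02380777],
       [-0.30400873,  0.37599883, -0.87533055],
       [ 0.58797119, -0.64889157, -0.48293852]]), 't': array([599.47059325, 153.050578  , 789.38876798])}
{'mtx': array([[440.94462944,   0.        , 255.91982118],
       [  0.        , 440.94462944, 186.24653857],
       [  0.        ,   0.        ,   1.        ]]), 'R': array([[-0.99985299, -0.01406146, -0.00981241],
       [ 0.00187819,  0.47900571, -0.87780977],
       [ 0.01704349, -0.87769915, -0.47890888]]), 't': array([ 563.94127555,  -48.192224  , 1290.11160047])}
```

View pics/scene0.png

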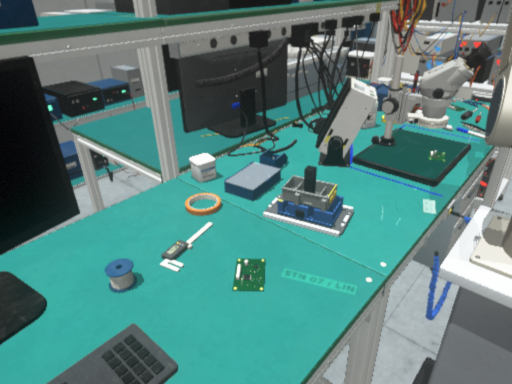

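View pics/side0.png

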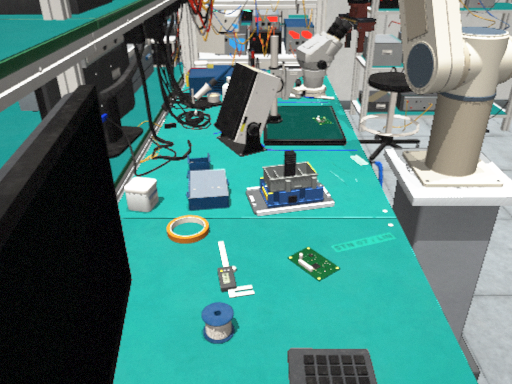

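The tote stack is at about (310,203) in the scene view and (291,188) in the side view. The grip top is at (311,168) and (291,153). Next I'll zoom in.

```bash
cat > h.py <<'E'
import numpy as np,cv2
def load(n):
    z=np.load(n); return z['p'],z['d'],z['mtx'],z['R'],z['t']
def unproj(u,v,d,K,R,t):
    c=np.stack([(u-K[0,2])/K[0,0]*d,(v-K[1,2])/K[1,1]*d,d],-1); return (c-t)@R
def ray(u,v,z,K,R,t):
    u=np.asarray(u,float);v=np.asarray(v,float)
    c=np.stack([(u-K[0,2])/K[0,0],(v-K[1,2])/K[1,1],np.ones_like(u)],-1)@R
    o=-R.T@t; s=(z-o[2])/c[...,2]; return o+s[...,None]*c
E
python3 - <<'E'
from h import *
for n,(x0,x1,y0,y1) in dict(scene0=(250,370,155,245),side0=(235,345,140,222)).items():
    p,d,K,R,t=load(n+".npz")
    cv2.imwrite(f"pics/{n}z.png",cv2.resize(p[y0:y1,x0:x1,::-1],None,fx=6,fy=6,interpolation=cv2.INTER_CUBIC))
    vv,uu=np.mgrid[y0:y1,x0:x1]; P=unproj(uu,vv,d[y0:y1,x0:x1],K,R,t); c=p[y0:y1,x0:x1]
    hsv=cv2.cvtColor(c,cv2.COLOR_RGB2HSV)
    ok=d[y0:y1,x0:x1]>0
    m=ok&(hsv[...,2]<70)&(P[...,2]>100)&(P[...,2]<150)
    print(n,'black',m.sum(),P[m].mean(0),P[m].min(0),P[m].max(0))
    y=ok&(hsv[...,0]>20)&(hsv[...,0]<35)&(hsv[...,1]>120)&(hsv[...,2]>110)&(P[...,2]>0)
    k,l,s,ce=cv2.connectedComponentsWithStats(y.astype(np.uint8))
    for i in range(1,k):
        print(s[i],ce[i]+[x0,y0],np.median(P[l==i],0))
E
```

```text
scene0 black 148 [471.41108512 176.23269052 119.27008006] [461.51442795 159.74694926 100.31717455] [484.12329928 183.24457741 135.1242043 ]
[79 31  7  9  9] [332. 190.] [419.80939551 154.26744104  84.50642001]
[80 35  6 11 22] [332.45454545 195.31818182] [415.76344019 156.38477293  71.94069479]
side0 black 162 [477.29594125 177.22116897 120.45332107] [463.57725739 159.85345709 100.13369642] [488.87209287 184.54211919 135.67772012]
[74 25  2  2  2] [309.5 165.5] [424.00672263 145.60918054  85.949629  ]
[78 30  2  2  2] [313.5 170.5] [416.45313079 172.60445373  85.12998179]
[26 38  2  1  2] [261.5 178. ] [546.98221108 140.57283716  47.54897967]
[27 47  6 12 29] [264.72413793 192.72413793] [538.06384227 189.72699838  32.03839284]
[34 52  4  2  8] [270.5 192.5] [524.13202758 189.397827    31.55851364]
```

```bash
sleep 1
```

```text
(no output)
```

View pics/scene0z.png

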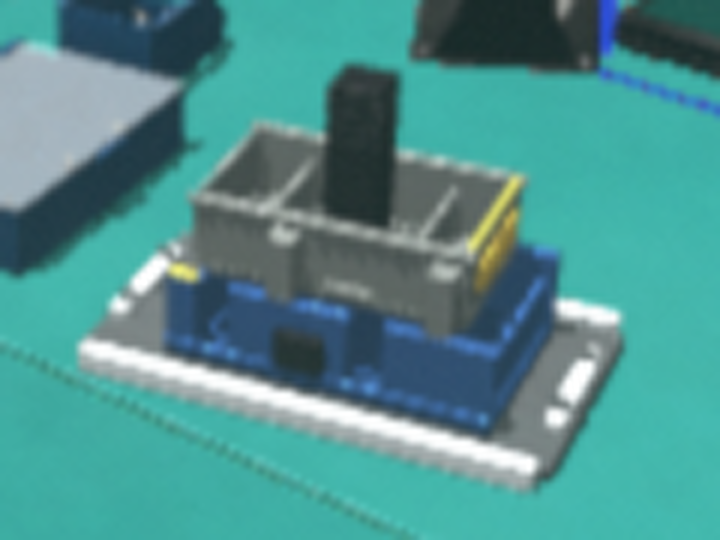

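View pics/side0z.png

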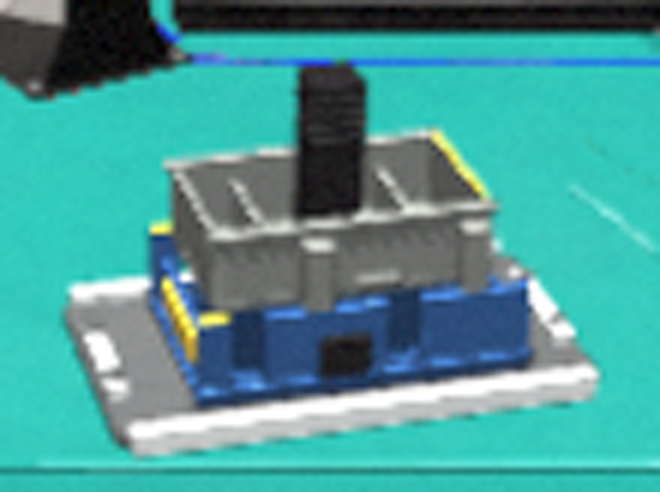

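Run:
```python
from h import *
H=np.zeros((40,28))  # y -1000..1000 /50 ; x 0..1400/50
for n in["scene0","side0"]:
    p,d,K,R,t=load(n+".npz"); vv,uu=np.mgrid[0:384,0:512]; P=unproj(uu,vv,d,K,R,t)[d>0]
    i=((P[:,1]+1000)//50).astype(int); j=(P[:,0]//50).astype(int)
    k=(i>=0)&(i<40)&(j>=0)&(j<28)
    np.maximum.at(H,(i[k],j[k]),P[k,2])
print('x   ',*[f"{j*50:4d}" for j in range(28)])
for i in range(40): print(f"{i*50-1000:5d}",*[f"{int(h):4d}" for h in H[i]])
# cradle: dock corners via colour not needed; fine grid heights
p,d,K,R,t=load("scene0.npz")
```

```text
x       0   50  100  150  200  250  300  350  400  450  500  550  600  650  700  750  800  850  900  950 1000 1050 1100 1150 1200 1250 1300 1350
-1000    0    0    0    0    3    0    9   17    5   11   45    0   45    0    0    0    0  446  393    1    4  187  200  247  247  247    0    0
 -950    0    0    0    0    5    5    9   28    3    4    0   20    0    0    0    0    0  448  388  313    3  199  200  248  246    0    0    0
 -900    0    0    0    0    3    3   20   34    2    3    0   29    0   93   94   94   91  450  319  314    4  171  200  223  226    0  227    0
 -850    0    0    0    0    3    3   20   31    3    0    0  151  182   96   95   96   95  452  392   88    3    4  199  227  227  226  226    0
 -800    0    0    0    0    6    8   11    9    3    0    0  192  176   95   96   96   96  454  297  104    4  191  201  226  227  227    0    0
 -750    0    0    0    0    3   10   12   12    0    0   71   67    0   94   96   95   96  457  394  113    3  196  201  227  227    0    0    0
 -700    0    0    0    0  346  346   13   19   18    3   75    2    0  150   3
[... 4184 characters left out ...]
0    0    0    0   17   21   15    3    9   15  430  430   15    3    3    0    0    0    0    0    0    0    0    0
  800    0    0    0    0    0    0    0    0    0   17   15    4   14   15  431  427    0    0    0    0    0    0    0    0    0    0    0    0
  850    0    0    0    0    0    0    0    0    0    0    0    3    0    0  431  426    0    0    0    0    0    0    0    0    0    0    0    0
  900    0    0    0    0    0    0    0    0    0    0    0    0    0    0  431    0    0    0    0    0    0    0    0    0    0    0    0    0
  950    0    0    0    0    0    0    0    0    0    0    0    0    0    0  405    0    0    0    0    0    0    0    0    0    0    0    0    0
```

Request:
carry_out(commands=[87.8, 0, 0, -270, 0, 0, 0, 87.8, 0, 0, -270, 0, 0, 0, 87.8, 0, 0, -270, 0, 0, 0, 87.8, 0, 0, -270, 0, 0, 0, 87.8, 0, 0, -270, 0, 0, 0, 87.8, 0, 0, -270, 0, 0, 0])

```text
clock: 0.85
tool_pos: [194.2, -594.5, 479.9]
tool_rot: [0.809, -0.587, 0.001, 0.001]
contact_force: [0.4, -0.2, 0.2]
opening: 0.995
```

Request:
carry_out(commands=[87.8, -644, -505, 0, 0, 0, 0, 87.8, -644, -505, 0, 0, 0, 0, 87.8, -644, -505, 0, 0, 0, 0, 87.8, -644, -505, 0, 0, 0, 0, 87.8, -644, -505, 0, 0, 0, 0, 87.8, -644, -505, 0, 0, 0, 0, 87.8, -644, -505, 0, 0, 0, 0, 87.8, -644, -505, 0, 0, 0, 0, 87.8, -644, -505, 0, 0, 0, 0, 87.8, -644, -505, 0, 0, 0, 0, 87.8, -644, -505, 0, 0, 0, 0, 87.8, -644, -505, 0, 0, 0, 0])

```text
clock: 2.35
tool_pos: [450.3, 112.7, 476.2]
tool_rot: [0.81, -0.587, -0.001, 0.001]
contact_force: [0.8, -1.2, -0.5]
opening: 1.0
```

Request:
carry_out(commands=[87.8, -51, -42, 60, 0, 0, 0, 87.8, -51, -42, 100, 0, 0, 0, 87.8, -51, -42, 100, 0, 0, 0, 87.8, -51, -42, 100, 0, 0, 0, 87.8, -51, -42, 100, 0, 0, 0])

```text
clock: 2.98
tool_pos: [475.7, 171.6, 380.6]
tool_rot: [0.809, -0.588, 0.001, -0.001]
contact_force: [0.7, 1.1, 0.1]
opening: 1.003
```

```bash
cat > w.py <<'E'
import sys
from bench import r
import cv2,numpy as np
n=sys.argv[1]
s=r.read_state(); c=r.calibration("wrist"); p,d=r.snapshot("wrist")
np.savez(n+".npz",p=p,d=d,**c); cv2.imwrite(f"pics/{n}.png",p[:,:,::-1])
print(s['tool_pos'],s['tool_rot'],s['joints'],s['contact_force']); print('cam',-c['R'].T@c['t'],c['R'][2],c['mtx'][0])
E
python3 w.py w1
```

```text
[475.67867831 171.61144143 380.59541815] [ 0.80913484 -0.5876203   0.0010788  -0.00142277] [ 3.22770182e-01  7.72219306e-02  1.68704658e+00 -1.05022087e-04
  1.37375458e+00  1.57902219e+00] [0.73306445 1.06377215 0.08618555]
cam [553.17334223 197.34416082 556.90546243] [-0.2789324  -0.09031151 -0.95605468] [334.10739546   0.         255.14522142]
```

View pics/w1.png

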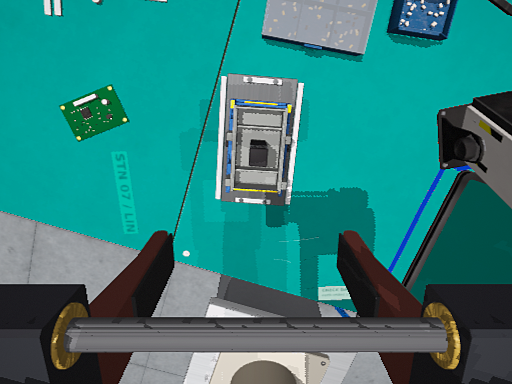

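The wrist view shows the stack at (257,140), with the grey yellow edge at (257,190), the blue yellow end at (262,103) and the grip top at (258,150). Now I'll zoom in and measure.

```bash
cat > m.py <<'E'
import sys
from h import *
n=sys.argv[1]; x0,x1,y0,y1=map(int,sys.argv[2:6])
p,d,K,R,t=load(n+".npz")
f=min(6,590//(y1-y0),790//(x1-x0))
cv2.imwrite(f"pics/{n}z.png",cv2.resize(p[y0:y1,x0:x1,::-1],None,fx=f,fy=f,interpolation=cv2.INTER_CUBIC)); print('scale',f)
vv,uu=np.mgrid[y0:y1,x0:x1]; dd=d[y0:y1,x0:x1]; P=unproj(uu,vv,dd,K,R,t); c=p[y0:y1,x0:x1]; Z=P[...,2]
hsv=cv2.cvtColor(c,cv2.COLOR_RGB2HSV); ok=dd>0
print('z hist',np.histogram(Z[ok],bins=np.arange(-5,160,5)))
def rep(name,m,z=None):
    m=m&ok
    if m.sum()<4: print(name,'none'); return
    v,u=np.nonzero(m)
    zz=np.median(Z[m]) if z is None else z
    Q=ray(u+x0,v+y0,zz,K,R,t)[:,:2].astype(np.float32)
    (cx,cy),(w,h),a=cv2.minAreaRect(Q)
    print(name,m.sum(),'z',round(float(zz),1),'med',np.median(Q,0).round(1),'rect c',round(cx,1),round(cy,1),'wh',round(w,1),round(h,1),'ang',round(a,2))
    return Q
H,S,V=hsv[...,0],hsv[...,1],hsv[...,2]
rep('griptop',(Z>128)&(Z<145))
rep('greyrim',(Z>79)&(Z<90)&~((V<60)))
yel=(H>18)&(H<38)&(S>110)&(V>100)
rep('yel grey',yel&(Z>75)&(Z<92)); rep('yel blue',yel&(Z>25)&(Z<60))
blue=(H>100)&(H<125)&(S>120)
rep('blue rim',blue&(Z>40)&(Z<56)); 
rep('white',(S<40)&(V>200)&(Z>5)&(Z<25))
rep('cradle',(Z>7)&(Z<25))
E
python3 m.py w1 205 315 65 215
```

```text
scale 3
z hist (array([4165, 2387, 2764, 1557,  196,    9,   18,  149,  101,   11, 1304,
       1378,  137,  135,  148,  289,  272,  869,   23,   10,    8,    9,
          8,   13,    8,   13,   18,  337,    3,    0,    0,    0]), array([ -5,   0,   5,  10,  15,  20,  25,  30,  35,  40,  45,  50,  55,
        60,  65,  70,  75,  80,  85,  90,  95, 100, 105, 110, 115, 120,
       125, 130, 135, 140, 145, 150, 155]))
griptop 344 z 132.9 med [477.6 169. ] rect c 477.7 169.0 wh 24.3 23.7 ang 14.63
greyrim 883 z 83.0 med [480.9 167.4] rect c 477.0 169.5 wh 122.6 76.3 ang 14.49
yel grey 58 z 83.8 med [420.2 155.3] rect c 420.4 154.6 wh 2.1 62.1 ang 14.34
yel blue 115 z 33.4 med [540.  183.9] rect c 535.7 182.7 wh 11.5 91.5 ang 13.19
blue rim 233 z 47.1 med [461.9 198. ] rect c 472.6 168.1 wh 143.3 89.6 ang 13.45
white 1248 z 11.8 med [495.3 188.5] rect c 476.6 169.3 wh 203.7 127.0 ang 13.48
cradle 3758 z 9.4 med [521.  178.3] rect c 477.1 169.0 wh 208.8 128.1 ang 13.51
```

View pics/w1z.png

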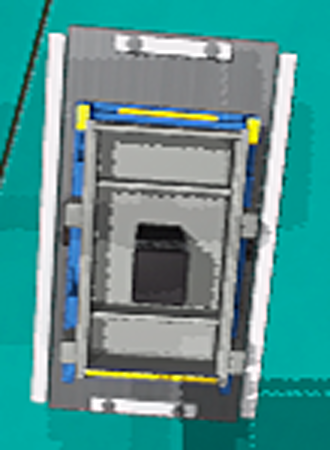

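Measurements against the given sizes:

| Item | Position (mm) | Measured (mm) | Given (mm) | Yaw |
|---|---|---|---|---|
| Blue rim | centre (472.6, 168.1) | 143.3 × 89.6 | 144 × 90 | 13.5° |
| Cradle | – | 209 × 128 | 210 × 128 | – |
| Grip | centre (477.6, 169.0), top z≈133 | – | top z 134 | 14.5° |

These agree, so I'll go ahead with the grasp.

Request:
carry_out(commands=[87.8, 3, -1, 60, 0, 0, 3.6, 87.8, 3, -1, 120, 0, 0, 3.6, 87.8, 3, -1, 180, 0, 0, 3.6, 87.8, 3, -1, 225, 0, 0, 3.6, 87.8, 3, -1, 245, 0, 0, 3.6, 87.8, 3, -1, 257.5, 0, 0, 3.6, 87.8, 3, -1, 257.5, 0, 0, 3.6, 87.8, 3, -1, 257.5, 0, 0, 3.6])

```text
clock: 4.03
tool_pos: [477.7, 169.8, 122.2]
tool_rot: [0.791, -0.612, 0.001, -0.001]
contact_force: [0.4, 0.0, 0.2]
opening: 0.998
```

```bash
python3 w.py w2
```

```text
[477.74555587 169.83739521 122.16641814] [ 7.90577979e-01 -6.12360201e-01  6.73255541e-04 -9.94400580e-04] [ 3.18094441e-01  3.77296248e-01  1.95199721e+00 -4.95981457e-06
  8.09897448e-01  1.63618410e+00] [0.36505833 0.03577328 0.23550997]
cam [556.86421807 190.75939595 298.35722237] [-0.28517479 -0.07296822 -0.95569398] [334.10739546   0.         255.14522142]
```

View pics/w2.png

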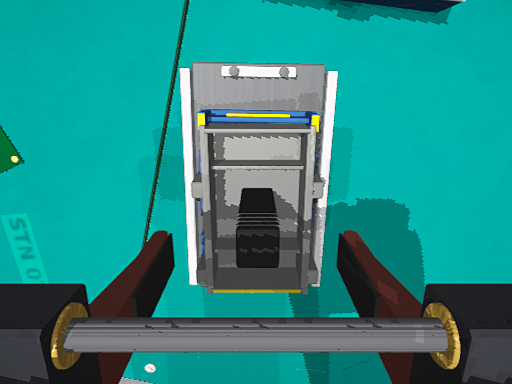

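The grip sits midway between the fingers, at (258,230), so I'll close.

Request:
carry_out(commands=[40, 0, 0, 0, 0, 0, 0, 26, 0, 0, 0, 0, 0, 0, 15, 0, 0, 0, 0, 0, 0, 10, 0, 0, 0, 0, 0, 0, 10, 0, 0, 0, 0, 0, 0, 10, 0, 0, 0, 0, 0, 0])

```text
clock: 4.82
tool_pos: [476.7, 169.6, 120.8]
tool_rot: [0.791, -0.612, -0.0, 0.0]
contact_force: [0.2, 0.5, 0.0]
opening: 0.357
```

Request:
carry_out(commands=[10, 0, 0, 0, 0, 0, 0, 10, 0, 0, 0, 0, 0, 0, 10, 0, 0, 0, 0, 0, 0, 10, 0, 0, 0, 0, 0, 0])

```text
clock: 5.32
tool_pos: [476.7, 169.6, 120.9]
tool_rot: [0.791, -0.612, -0.0, -0.0]
contact_force: [0.3, -0.3, 0.3]
opening: 0.116
```

```bash
python3 w.py w3
python3 - <<'E'
from bench import r
import cv2
p,d=r.snapshot("side"); cv2.imwrite("pics/s3.png",cv2.resize(p[100:222,225:385,::-1],None,fx=4.8,fy=4.8,interpolation=cv2.INTER_CUBIC))
E
```

```text
[476.72389328 169.63309557 120.88569195] [ 7.90639288e-01 -6.12282220e-01 -5.64448823e-06 -1.72650476e-05] [3.18321836e-01 3.79074643e-01 1.95327188e+00 3.96138805e-05
 8.09223819e-01 1.63618235e+00] [ 0.31950515 -0.25921775  0.34575965]
cam [556.2189954  190.71377764 296.89475409] [-0.28730499 -0.07374166 -0.95499634] [334.10739546   0.         255.14522142]
```

View pics/w3.png

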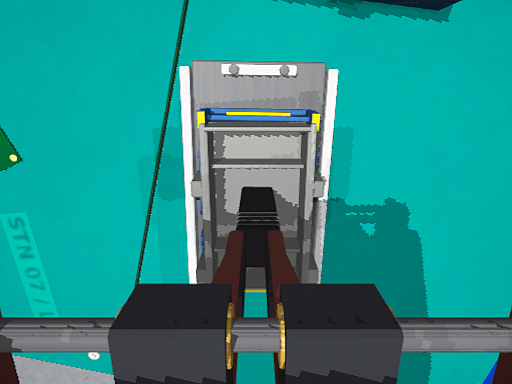

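View pics/s3.png

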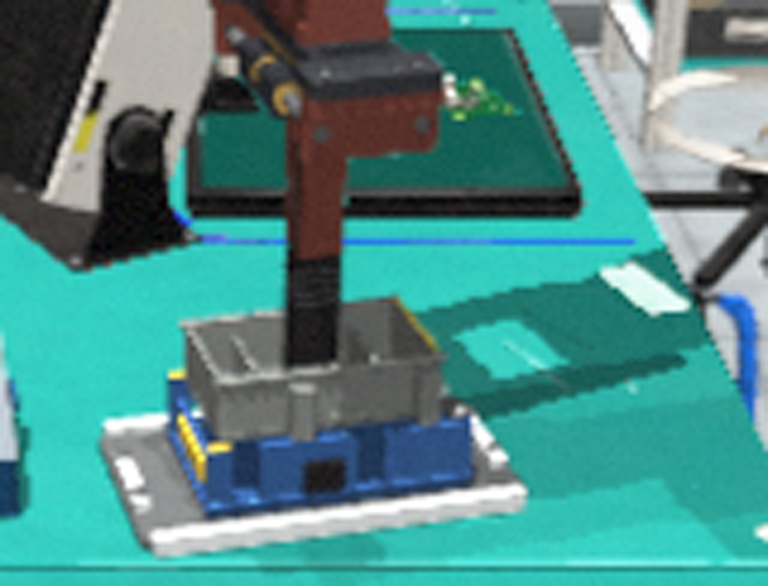

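```bash
python3 m.py w3 180 340 180 305
python3 - <<'E'
from h import *
for n in['w2','w3']:
    p,d,K,R,t=load(n+".npz")
    for (u,v) in [(240,235),(235,250),(232,270),(257,190),(257,215),(257,235),(257,255),(257,262),(265,245),(275,245),(280,265),(180,200) ]:
        print(n,u,v,p[v,u],unproj(u,v,d[v,u],K,R,t).round(1))
E
```

```text
scale 4
z hist (array([1793,  938,  506, 1496,    0,    0,    0,    1,   30,    4, 1227,
       1935,  364,  384,  422,  497,  988, 1914,   98,   84,  104,   95,
        105,  117,  129,  163,  163,  874,  173,  167,  152,  216]), array([ -5,   0,   5,  10,  15,  20,  25,  30,  35,  40,  45,  50,  55,
        60,  65,  70,  75,  80,  85,  90,  95, 100, 105, 110, 115, 120,
       125, 130, 135, 140, 145, 150, 155]))
griptop 1278 z 133.3 med [482.6 170.4] rect c 477.3 170.4 wh 28.4 29.4 ang 12.91
greyrim 1805 z 83.0 med [464.2 150.8] rect c 459.6 167.6 wh 84.7 81.0 ang 14.43
yel grey 62 z 83.8 med [420.5 155.4] rect c 420.5 155.4 wh 1.7 15.4 ang 14.55
yel blue none
blue rim 81 z 47.0 med [437.9 203.9] rect c 455.4 163.9 wh 46.9 89.8 ang 14.0
white 853 z 11.7 med [427.  215.2] rect c 432.9 158.7 wh 102.7 128.6 ang 14.53
cradle 1861 z 11.4 med [435.7 206.3] rect c 432.3 158.4 wh 104.0 129.0 ang 14.53
w2 240 235 [27 25 27] [482.8 180.2 132.7]
w2 235 250 [87 87 85] [443.3 177.1  73. ]
w2 232 270 [65 66 64] [416.7 174.2  56.2]
w2 257 190 [23 21 22] [488.5 171.9  59.1]
w2 257 215 [21 18 20] [489.  172.2 113.1]
w2 257 235 [27 23 26] [485.4 171.4 133.4]
w2 257 255 [27 25 27] [473.8 168.3 133.3]
w2 257 262 [26 24 26] [469.6 167.3 133.3]
w2 265 245 [27 24 26] [480.9 165.7 133.7]
w2 275 245 [27 24 28] [482.1 160.4 133.4]
w2 280 265 [92 93 91] [427.6 136.1  49.9]
w2 180 200 [  0 149 143] [443.8 234.9  -0.5]
w3 240 235 [65 34 30] [486.  180.6 140.9]
w3 235 250 [64 33 29] [486.  182.2 158.2]
w3 232 270 [64 33 29] [485.8 182.3 175.9]
w3 257 190 [23 23 24] [488.6 172.   62.1]
w3 257 215 [26 23 25] [488.7 172.2 113.7]
w3 257 235 [26 25 27] [485.2 171.4 134.1]
w3 257 255 [27 26 27] [473.6 168.4 133.7]
w3 257 262 [27 25 27] [469.  167.2 132.7]
w3 265 245 [23 23 23] [482.3 166.4 137.7]
w3 275 245 [64 33 29] [490.7 164.1 153.1]
w3 280 265 [64 33 28] [490.7 163.  171.5]
w3 180 200 [  0 171 165] [442.7 234.5  -1.1]
```

View pics/w3z.png

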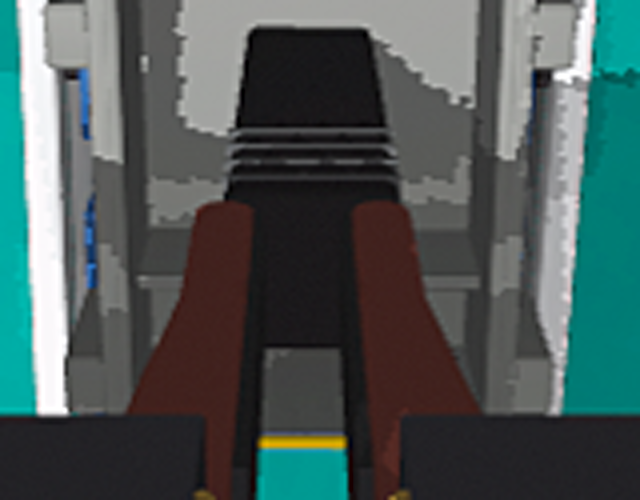

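Run:
```python
from h import *
p,d,K,R,t=load("w2.npz")
for (u,v) in [(160,234),(163,236),(165,240),(160,250),(150,260),(350,234),(348,238),(352,250)]:
    print(u,v,p[v,u],unproj(u,v,d[v,u],K,R,t).round(1))
cv2.imwrite("pics/w2f.png",cv2.resize(p[220:300,120:250,::-1],None,fx=6,fy=6))
```

```text
160 234 [64 32 29] [476.8 220.4 141.2]
163 236 [66 35 32] [477.6 218.3 144. ]
165 240 [44 29 27] [475.7 216.9 144.2]
160 250 [21 23 24] [476.8 216.1 156.9]
150 260 [64 33 30] [477.5 217.4 168.4]
350 234 [82 42 36] [501.8 127.1 142.8]
348 238 [83 43 36] [501.1 129.1 147.3]
352 250 [50 28 27] [499.  128.9 156.1]
```

View pics/w2f.png

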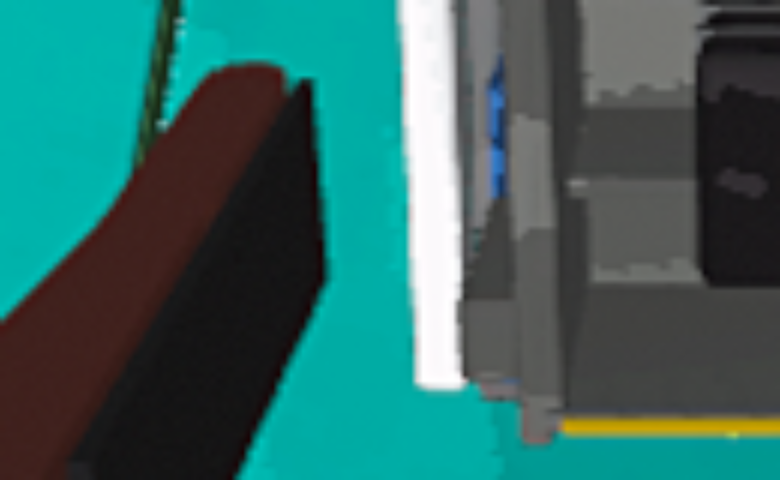

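The opening reads 10 mm, so the jaws have closed on nothing. Both cameras show the fingertips at about z≈140, above the grip top at 134, which doesn't match the stated tip offset. I'll confirm with side depth before going lower.

Run:
```python
from bench import r
from h import *
print(r.read_state()['tool_pos'])
for n in("side","scene"):
    c=r.calibration(n); p,d=r.snapshot(n); K,R,t=c['mtx'],c['R'],c['t']
    vv,uu=np.mgrid[0:384,0:512]; P=unproj(uu,vv,d,K,R,t)
    hsv=cv2.cvtColor(p,cv2.COLOR_RGB2HSV)
    m=(d>0)&((hsv[...,0]<12)|(hsv[...,0]>172))&(hsv[...,1]>90)&(abs(P[...,0]-477)<40)&(abs(P[...,1]-170)<60)&(P[...,2]>60)
    print(n,m.sum(),np.sort(P[m][:,2])[:12].round(1)); q=P[m]; q=q[q[:,2]<150]; print(q.mean(0),q.min(0),q.max(0))
p,d,K,R,t=load("w2.npz"); vv,uu=np.mgrid[0:384,0:512]; P=unproj(uu,vv,d,K,R,t)
hsv=cv2.cvtColor(p,cv2.COLOR_RGB2HSV)
m=((hsv[...,0]<12)|(hsv[...,0]>172))&(hsv[...,1]>90)&(vv<300); print('w2',np.sort(P[m][:,2])[:12])
```

```text
[476.71574457 169.65531416 120.88717377]
side 775 [135.1 136.2 137.2 137.4 137.9 138.2 138.4 138.8 139.1 139.7 139.8 139.8]
[476.77561754 180.34287287 143.48909272] [464.82257448 164.35480869 135.14518249] [488.82025126 187.57008434 149.85482376]
scene 437 [195.8 259.7 259.8 259.8 260.  261.1 261.1 261.1 261.1 261.2 261.3 261.3]<stdin>:9: RuntimeWarning: Mean of empty slice.
  ret = um.true_divide(
Traceback (most recent call last):
ValueError: zero-size array to reduction operation minimum which has no identity
```

The side camera puts the fingertips at z≈136 with the TCP reported at 121. So the tips stand about 15 mm behind the reported TCP, not 22 mm ahead. I'll open, go down in two steps and check.

Request:
carry_out(commands=[50, 0, 0, 0, 0, 0, 0, 50, 0, 0, 0, 0, 0, 0, 50, 0, 0, 0, 0, 0, 0, 50, 0, 0, 0, 0, 0, 0, 50, 0, 0, 0, 0, 0, 0, 50, 0, 0, 0, 0, 0, 0, 50, 0, 0, 8, 0, 0, 0, 50, 0, 0, 16, 0, 0, 0, 50, 0, 0, 16, 0, 0, 0])

```text
clock: 6.65
tool_pos: [476.0, 169.4, 103.9]
tool_rot: [0.791, -0.612, -0.001, 0.001]
contact_force: [0.1, -0.8, -0.2]
opening: 0.566
```

```bash
cat > tip.py <<'E'
from bench import r
from h import *
import sys
s=r.read_state(); print(s['tool_pos'].round(1),s['contact_force'].round(1),s['opening']*87.8)
c=r.calibration("side"); p,d=r.snapshot("side"); K,R,t=c['mtx'],c['R'],c['t']
vv,uu=np.mgrid[0:384,0:512]; P=unproj(uu,vv,d,K,R,t)
hsv=cv2.cvtColor(p,cv2.COLOR_RGB2HSV); T=s['tool_pos']
m=(d>0)&((hsv[...,0]<12)|(hsv[...,0]>172))&(hsv[...,1]>90)&(abs(P[...,0]-T[0])<40)&(abs(P[...,1]-T[1])<60)&(P[...,2]>40)
print(m.sum(),np.sort(P[m][:,2])[:8].round(1))
cv2.imwrite("pics/"+sys.argv[1]+".png",cv2.resize(p[100:222,225:385,::-1],None,fx=4.8,fy=4.8,interpolation=cv2.INTER_CUBIC))
E
python3 tip.py s4
```

```text
[476.  169.4 103.9] [ 0.1 -0.8 -0.2] 49.68738708916097
774 [107.8 118.3 119.4 119.6 120.7 121.  121.5 121.8]
```

View pics/s4.png

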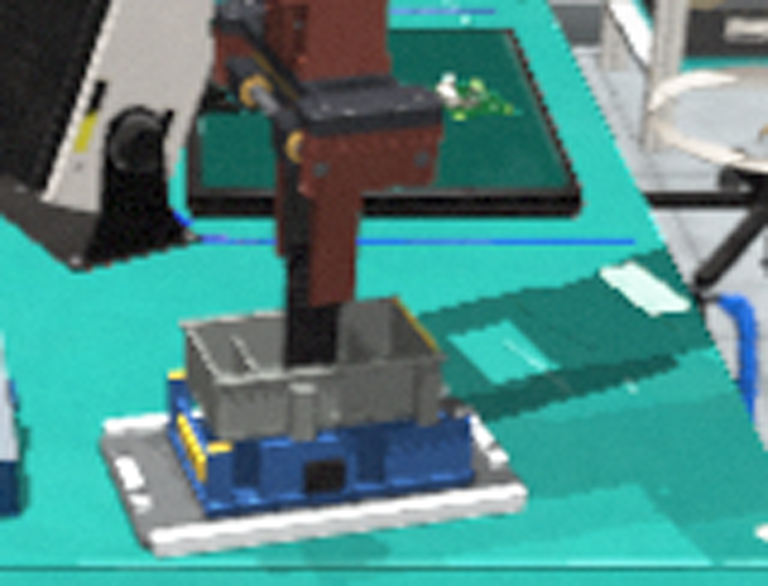

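The fingers now straddle the grip with tips at z≈119. I'll go down 17 mm more and close.

Request:
carry_out(commands=[50, 0, 0, 9, 0, 0, 0, 50, 0, 0, 17, 0, 0, 0, 50, 0, 0, 17, 0, 0, 0, 20, 0, 0, 17, 0, 0, 0, 15, 0, 0, 17, 0, 0, 0, 15, 0, 0, 17, 0, 0, 0, 15, 0, 0, 17, 0, 0, 0, 15, 0, 0, 17, 0, 0, 0, 15, 0, 0, 17, 0, 0, 0])

```text
clock: 7.82
tool_pos: [476.9, 169.6, 88.0]
tool_rot: [0.791, -0.612, 0.0, -0.0]
contact_force: [0.7, -0.7, 0.9]
opening: 0.271
```

```bash
python3 tip.py s5
```

```text
[476.9 169.6  88. ] [ 0.7 -0.7  0.9] 23.832905648595723
741 [ 98.   99.7 104.6 104.6 104.8 105.2 105.5 105.5]
```

View pics/s5.png

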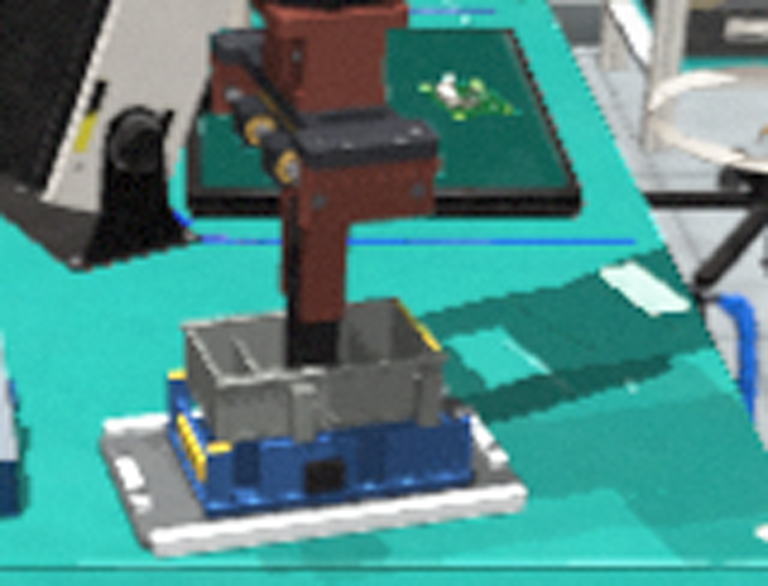

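Gripped, with the opening at 23.8 mm on the 24 mm grip. I'll lift, then shift 110 mm sideways to look at the blue slots.

Request:
carry_out(commands=[15, 0, 0, -10, 0, 0, 0, 15, 0, 0, -40, 0, 0, 0, 15, 0, 0, -80, 0, 0, 0, 15, 0, 0, -110, 0, 0, 0, 15, 50, 0, -110, 0, 0, 0, 15, 90, 0, -110, 0, 0, 0, 15, 120, 0, -110, 0, 0, 0, 15, 120, 0, -110, 0, 0, 0, 15, 120, 0, -110, 0, 0, 0])

```text
clock: 9.0
tool_pos: [506.2, 53.8, 197.9]
tool_rot: [0.791, -0.612, -0.0, 0.0]
contact_force: [0.3, -1.0, -2.6]
opening: 0.273
```

```bash
python3 w.py w6
```

```text
[506.24944081  53.81756795 197.90704169] [ 7.90514257e-01 -6.12443515e-01 -3.83649169e-04  5.31596350e-05] [8.22521405e-02 2.67510157e-01 1.89174024e+00 5.28459936e-04
 9.82980021e-01 1.40025496e+00] [ 0.33050559 -0.97522143 -2.59724808]
cam [585.87570195  74.79191731 373.85336169] [-0.28801913 -0.07324904 -0.95481912] [334.10739546   0.         255.14522142]
```

View pics/w6.png

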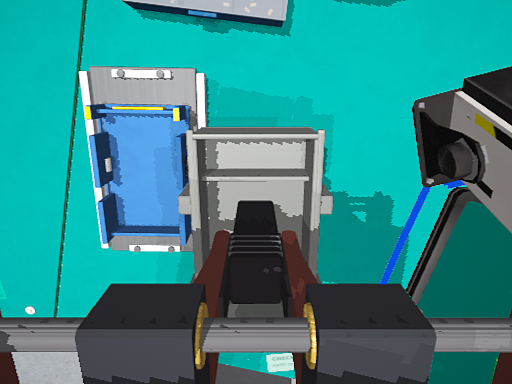

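The held grey tote is clear on the right. The blue tote at about (140,175) shows slots in its left rim near (97,127) and (108,190). I'll measure those on the z=48 plane.

Run:
```python
from h import *
p,d,K,R,t=load("w6.npz")
x0,x1,y0,y1=75,205,60,258
cv2.imwrite("pics/w6z.png",cv2.resize(p[y0:y1,x0:x1,::-1],None,fx=3,fy=3,interpolation=cv2.INTER_CUBIC))
vv,uu=np.mgrid[0:384,0:512]; P=unproj(uu,vv,d,K,R,t); hsv=cv2.cvtColor(p,cv2.COLOR_RGB2HSV)
box=(uu>=x0)&(uu<x1)&(vv>=y0)&(vv<y1)&(d>0)
H,S,V=[hsv[...,i] for i in range(3)]
for nm,m in dict(cradle=box&(P[...,2]>5)&(P[...,2]<20)&(S<60)&(uu<208),rim=box&(P[...,2]>44)&(P[...,2]<52)&(P[...,1]>105)).items():
    q=P[m][:,:2].astype(np.float32); print(nm,m.sum(),cv2.minAreaRect(q),np.median(P[m][:,2]))
m=box&(P[...,2]>44)&(P[...,2]<52)
a=np.radians(13.5); ex=np.array([np.cos(a),np.sin(a)]);ey=np.array([-ex[1],ex[0]])
q=P[m][:,:2]-[472.6,168.1]; X=q@ex;Y=q@ey
print('extent X',X.min(),X.max(),'Y',Y.min(),Y.max())
for nm,k in (('L',(Y>36)&(Y<48)),('R',(Y<-36)&(Y>-48))):
    h,e=np.histogram(X[k],bins=np.arange(-80,82,2)); print(nm,[(int(e[i]),int(h[i])) for i in range(len(h))])
```

```text
cradle 6435 ((476.4520568847656, 169.4586181640625), (209.39907836914062, 127.87159729003906), 13.188146591186523) 8.137231831986929
rim 1427 ((472.5152893066406, 167.77484130859375), (143.65762329101562, 90.35354614257812), 13.41904354095459) 47.522263252078574
extent X -71.92452933677941 71.7297672119785 Y -45.52911105901318 44.89197394579471
L [(-80, 0), (-78, 0), (-76, 0), (-74, 0), (-72, 10), (-70, 10), (-68, 13), (-66, 12), (-64, 12), (-62, 11), (-60, 11), (-58, 14), (-56, 12), (-54, 10), (-52, 15), (-50, 12), (-48, 13), (-46, 12), (-44, 13), (-42, 12), (-40, 13), (-38, 11), (-36, 12), (-34, 10), (-32, 15), (-30, 13), (-28, 15), (-26, 13), (-24, 0), (-22, 0), (-20, 0), (-18, 0), (-16, 0), (-14, 0), (-12, 0), (-10, 9), (-8, 12), (-6, 12), (-4, 16), (-2, 14), (0, 16), (2, 14), (4, 13), (6, 15), (8, 15), (10, 11), (12, 17), (14, 15), (16, 16), (18, 14), (20, 16), (22, 14), (24, 17), (26, 15), (28, 15), (30, 14), (32, 14), (34, 16), (36, 16), (38, 15), (40, 15), (42, 14), (44, 0), (46, 0), (48, 0), (50, 0), (52, 0), (54, 0), (56, 0), (58, 14), (60, 16), (62, 14), (64, 16), (66, 19)
[... 157 characters left out ...]
62, 9), (-60, 14), (-58, 9), (-56, 13), (-54, 9), (-52, 11), (-50, 11), (-48, 10), (-46, 10), (-44, 12), (-42, 10), (-40, 10), (-38, 11), (-36, 2), (-34, 0), (-32, 0), (-30, 0), (-28, 0), (-26, 0), (-24, 0), (-22, 0), (-20, 0), (-18, 0), (-16, 0), (-14, 0), (-12, 0), (-10, 6), (-8, 11), (-6, 13), (-4, 11), (-2, 12), (0, 12), (2, 14), (4, 15), (6, 11), (8, 13), (10, 12), (12, 12), (14, 12), (16, 11), (18, 14), (20, 14), (22, 14), (24, 13), (26, 14), (28, 14), (30, 13), (32, 12), (34, 12), (36, 13), (38, 15), (40, 15), (42, 12), (44, 0), (46, 0), (48, 0), (50, 0), (52, 0), (54, 0), (56, 0), (58, 7), (60, 14), (62, 16), (64, 19), (66, 13), (68, 13), (70, 12), (72, 0), (74, 0), (76, 0), (78, 0)]
```

View pics/w6z.png

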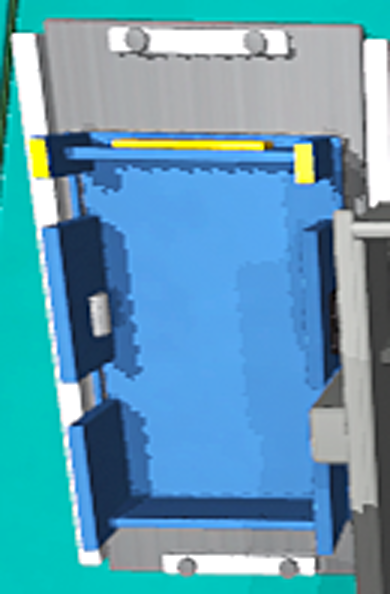

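The slots are clear on both rims, from −24 to −9.5 and from 44 to 58.5 about the middle. That puts the blue middle at about (472.5, 167.9), yaw 13.4°. I'll make the half turn here and look again from the opposite orientation so that camera bias cancels.

Request:
carry_out(commands=[15, 0, 0, 0, 0, 0, -10, 15, 0, 0, 0, 0, 0, -20, 15, 0, 0, 0, 0, 0, -30, 15, 0, 0, 0, 0, 0, -40, 15, 0, 0, 0, 0, 0, -50, 15, 0, 0, 0, 0, 0, -60, 15, 0, 0, 0, 0, 0, -70, 15, 0, 0, 0, 0, 0, -80, 15, 0, 0, 0, 0, 0, -90])

```text
clock: 10.18
tool_pos: [506.3, 54.7, 197.9]
tool_rot: [0.992, 0.13, -0.0, -0.0]
contact_force: [-0.2, -0.1, -2.6]
opening: 0.271
```

Request:
carry_out(commands=[15, 0, 0, 0, 0, 0, -10, 15, 0, 0, 0, 0, 0, -20, 15, 0, 0, 0, 0, 0, -30, 15, 0, 0, 0, 0, 0, -40, 15, 0, 0, 0, 0, 0, -50, 15, 0, 0, 0, 0, 0, -60, 15, 0, 0, 0, 0, 0, -70, 15, 0, 0, 0, 0, 0, -80, 15, 0, 0, 0, 0, 0, -86, 15, 0, 0, 0, 0, 0, -88.9, 15, 0, 0, 0, 0, 0, -88.9, 15, 0, 0, 0, 0, 0, -88.9])

```text
clock: 11.68
tool_pos: [506.5, 54.0, 197.9]
tool_rot: [0.62, 0.785, -0.0, -0.0]
contact_force: [-0.2, 0.3, -3.3]
opening: 0.267
```

```bash
python3 w.py w7
```

```text
[506.535788    54.02584387 197.87163443] [ 6.19902236e-01  7.84679045e-01 -2.47903237e-05 -1.17222159e-04] [ 8.28145026e-02  2.67806615e-01  1.89141928e+00  1.48838456e-04
  9.82571928e-01 -1.72162453e+00] [-0.15304122  0.34206831 -3.32871423]
cam [427.56458489  35.75307521 373.8973583 ] [ 0.28740162  0.06931864 -0.95529851] [334.10739546   0.         255.14522142]
```

View pics/w7.png

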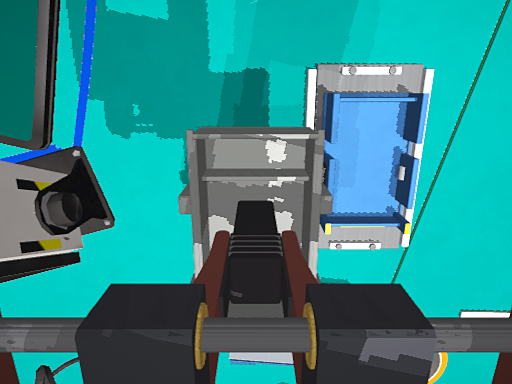

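Seen from the turned pose, blue is at (370,160), its yellow end is at the bottom, and the held grey tote is centred at (257,190). Now I'll measure both in the tool frame.

Run:
```python
from h import *
from scipy.spatial.transform import Rotation as Ro
for n,tp,q,(x0,x1,y0,y1) in (("w6",[506.25,53.82,197.9],[.7905,-.61244,0,0],(75,205,60,258)),("w7",[506.5,54.03,197.9],[.6199,.78468,0,0],(305,440,60,258))):
    p,d,K,R,t=load(n+".npz")
    vv,uu=np.mgrid[0:384,0:512]; P=unproj(uu,vv,d,K,R,t)
    box=(uu>=x0)&(uu<x1)&(vv>=y0)&(vv<y1)&(d>0)
    m=box&(P[...,2]>44)&(P[...,2]<52)&(P[...,1]>105)
    rc=cv2.minAreaRect(P[m][:,:2].astype(np.float32)); print(n,'blue',rc)
    a=np.radians(13.45); ex=np.array([np.cos(a),np.sin(a)]);ey=np.array([-ex[1],ex[0]])
    qq=P[m][:,:2]-[472.5,168.]; X=qq@ex;Y=qq@ey
    for nm,k in (('L',(Y>36)&(Y<48)),('R',(Y<-36)&(Y>-48))):
        xs=np.sort(X[k]); g=np.diff(xs); i=np.where(g>8)[0]; print(nm,'ext',xs[0].round(1),xs[-1].round(1),[(xs[j].round(1),xs[j+1].round(1),((xs[j]+xs[j+1])/2).round(1)) for j in i])
    # held tote in tool frame
    T=Ro.from_quat(q).as_matrix(); L=(P-np.array(tp))@T
    hb=(uu>180)&(uu<335)&(vv>120)&(vv<310)&(d>0)
    Z=L[...,2]
    hsv=cv2.cvtColor(p,cv2.COLOR_RGB2HSV)
    gt=hb&(Z<-40)&(Z>-52)&(hsv[...,2]<70)&(hsv[...,1]<70)
    print('hist',np.histogram(Z[hb],np.arange(-60,50,5)))
    if gt.sum(): print('griptop',gt.sum(),np.median(Z[gt]),cv2.minAreaRect(L[gt][:,:2].astype(np.float32)))
    gr=hb&(Z>0)&(Z<10); l=L[gr]; print('rim',gr.sum(),np.median(l[:,2]),l[:,:2].min(0),l[:,:2].max(0), 'front edge y',np.percentile(l[:,1],[0,1,99,100]))
    # lug extents: |x|>37
    for s in(1,-1):
        k=(s*l[:,0]>40)&(s*l[:,0]<47); print('lug',s,k.sum(),l[k][:,1].min() if k.any() else 0,l[k][:,1].max() if k.any() else 0, (s*l[:,0])[abs(l[:,0])<60].max())
```

```text
w6 blue ((472.5152893066406, 167.77484130859375), (143.65762329101562, 90.35354614257812), 13.41904354095459)
L ext -71.8 71.8 [(np.float64(-24.2), np.float64(-9.0), np.float64(-16.6)), (np.float64(43.7), np.float64(58.7), np.float64(51.2))]
R ext -71.2 71.5 [(np.float64(-34.4), np.float64(-8.7), np.float64(-21.5)), (np.float64(43.4), np.float64(59.3), np.float64(51.4))]
hist (array([ 458,  390, 1507, 1748,  445,  430,  378,  360,  281,  202,  142,
        144, 1610, 2398, 1157, 1418,  733,  697,  658, 6882,    8]), array([-60, -55, -50, -45, -40, -35, -30, -25, -20, -15, -10,  -5,   0,
         5,  10,  15,  20,  25,  30,  35,  40,  45]))
griptop 2871 -44.923795039769374 ((3.692667007446289, -0.5116987228393555), (24.9310359954834, 34.772552490234375), 89.93287658691406)
rim 4008 5.190410370270428 [-42.41842821 -62.05512429] [43.55357805 28.79089331] front edge y [-62.05512429 -60.67093225  23.72052005  28.79089331]
lug 1 6 -20.751483232436478 -13.278721400785837 43.55357804973249
lug -1 4 -21.35030662346975 -16.140382580810897 42.41842821376608
w7 blue ((471.8018493652344, 168.4440
[... 325 characters left out ...]
t64(42.7))]
hist (array([ 451,  400, 1299, 1938,  456,  418,  380,  358,  306,  183,  148,
        136, 1536, 2486, 1137, 1448,  722,  710,  642, 6882,   10]), array([-60, -55, -50, -45, -40, -35, -30, -25, -20, -15, -10,  -5,   0,
         5,  10,  15,  20,  25,  30,  35,  40,  45]))
griptop 2839 -44.80818929400175 ((0.8117666244506836, 0.5828924179077148), (24.699487686157227, 26.553869247436523), 89.0341567993164)
rim 4022 5.208978492193282 [-42.66341515 -61.06922072] [45.60562775 30.05678816] front edge y [-61.06922072 -59.74516056  24.59994002  30.05678816]
lug 1 8 -20.82810276942244 -11.617512849277942 45.605627750203205
lug -1 5 -19.131940767227057 -13.926590622518725 42.6634151508233
```

Run:
```python
from h import *
from scipy.spatial.transform import Rotation as Ro
for n,tp,q in (("w6",[506.25,53.82,197.9],[.7905,-.61244,0,0]),("w7",[506.5,54.03,197.9],[.6199,.78468,0,0])):
    p,d,K,R,t=load(n+".npz")
    vv,uu=np.mgrid[0:384,0:512]; P=unproj(uu,vv,d,K,R,t)
    T=Ro.from_quat(q).as_matrix(); L=(P-np.array(tp))@T
    hb=(uu>170)&(uu<345)&(vv>120)&(vv<275)&(d>0)
    for s in(1,-1):
        k=hb&(s*L[...,0]>37.5)&(s*L[...,0]<48)&(L[...,2]>2)&(L[...,2]<25); l=L[k]
        zt=np.percentile(l[:,2],2); kt=l[:,2]<zt+5
        print(n,s,k.sum(),'ztop',zt.round(1),'top y',np.percentile(l[kt][:,1],[0,5,50,95,100]).round(1),'all y',np.percentile(l[:,1],[0,5,95,100]).round(1),'outer x',(s*l[:,0]).max().round(1))
    k=hb&(L[...,2]>2)&(L[...,2]<8)&(abs(L[...,0])<30)&(L[...,1]<-50); print('end wall y',np.percentile(L[k][:,1],[0,2,50,98,100]).round(1), k.sum())
    k=hb&(L[...,2]>2)&(L[...,2]<8)&(abs(L[...,0])<38)&(L[...,1]>-50)&(L[...,1]<-25);l=L[k]; print('side walls x',np.percentile(l[l[:,0]<0][:,0],[2,50,98]).round(1),np.percentile(l[l[:,0]>0][:,0],[2,50,98]).round(1))
```

```text
w6 1 271 ztop 9.9 top y [-23.3 -22.9 -17.9 -12.3 -11.7] all y [-23.5 -23.1 -12.5 -11.7] outer x 45.6
w6 -1 347 ztop 4.7 top y [-61.1 -56.7 -24.9  16.3  25.8] all y [-61.1 -44.1  -0.8  25.8] outer x 46.4
end wall y [-60.2 -60.1 -58.7 -57.3 -57.1] 664
side walls x [-37.7 -34.9 -32.4] [31.5 33.9 36.9]
w7 1 428 ztop 4.4 top y [-60.8 -55.9 -20.3  21.6  26.6] all y [-60.8 -48.5  13.1  26.6] outer x 46.9
w7 -1 269 ztop 9.9 top y [-22.3 -21.8 -17.  -11.4 -10.5] all y [-22.4 -22.  -11.6 -10.5] outer x 45.1
end wall y [-59.1 -59.  -57.7 -56.2 -56.1] 664
side walls x [-36.5 -33.6 -31.1] [32.7 35.1 37.9]
```

The two views average out to a shift of +118.4 mm along tool x and −7.0 mm along tool y to line the lugs up with the slots. I'll move there first, with the underside about 10 mm above the rims.

Request:
carry_out(commands=[15, 40, -2, 0, 0, 0, 0, 15, 80, -5, 0, 0, 0, 0, 15, 110, -7, 20, 0, 0, 0, 15, 118.4, -7, 60, 0, 0, 0, 15, 118.4, -7, 90, 0, 0, 0, 15, 118.4, -7, 100, 0, 0, 0, 15, 118.4, -7, 100, 0, 0, 0, 15, 118.4, -7, 100, 0, 0, 0])

```text
clock: 12.72
tool_pos: [473.5, 167.2, 99.0]
tool_rot: [0.62, 0.785, 0.001, 0.001]
contact_force: [-0.3, 0.1, -3.2]
opening: 0.273
```

```bash
python3 w.py w8; python3 tip.py s8
```

```text
[473.5242963  167.15755221  98.98977114] [6.20044569e-01 7.84565927e-01 8.55807283e-04 5.52863254e-04] [ 3.15634886e-01  4.10629092e-01  1.97418086e+00  3.80513797e-05
  7.54745158e-01 -1.48838562e+00] [-0.27642181  0.11016718 -3.19882106]
cam [394.14406025 148.80929457 274.83530386] [ 0.28942162  0.06975456 -0.95465671] [334.10739546   0.         255.14522142]
[473.5 167.2  99.1] [ 0.5 -0.2 -2.9] 23.7768101175639
473 [109.3 114.1 114.7 114.7 115.8 116.3 116.5 117.3]
```

View pics/w8.png

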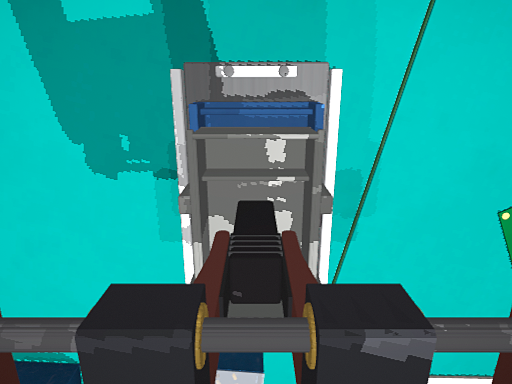

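View pics/s8.png

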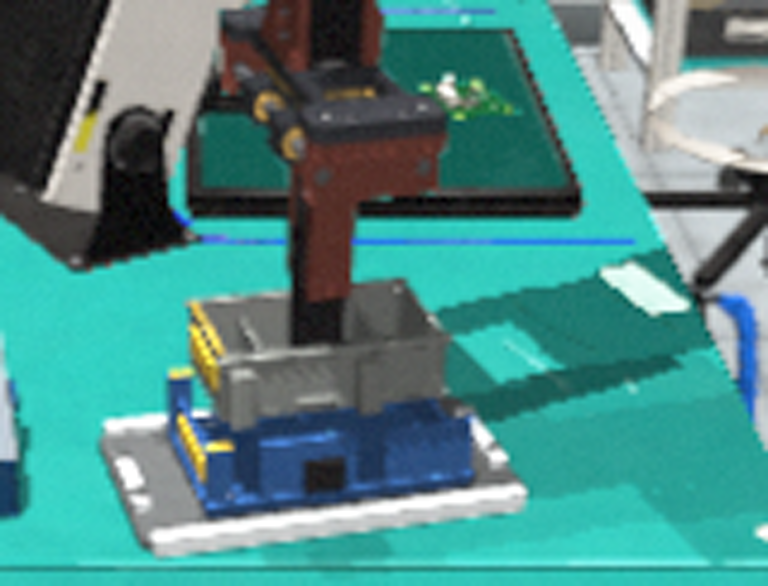

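The side view shows both grey lugs over the blue slots and the yellow ends together. I'll go down slowly to about 1.5 mm below rim level and check the force.

Request:
carry_out(commands=[15, 0, 0, 5, 0, 0, 0, 15, 0, 0, 8, 0, 0, 0, 15, 0, 0, 10, 0, 0, 0, 15, 0, 0, 11, 0, 0, 0, 15, 0, 0, 12, 0, 0, 0, 15, 0, 0, 12.5, 0, 0, 0, 15, 0, 0, 12.5, 0, 0, 0])

```text
clock: 13.7
tool_pos: [472.5, 167.0, 85.4]
tool_rot: [0.62, 0.785, -0.0, -0.0]
contact_force: [-0.0, 0.1, -2.2]
opening: 0.271
```

Request:
carry_out(commands=[15, 0, 0, 1, 0, 0, 0, 15, 0, 0, 2, 0, 0, 0, 15, 0, 0, 3, 0, 0, 0, 15, 0, 0, 3, 0, 0, 0])

```text
clock: 14.2
tool_pos: [472.4, 167.0, 82.3]
tool_rot: [0.62, 0.785, -0.0, -0.0]
contact_force: [-0.8, -0.8, -2.2]
opening: 0.272
```

There's no reaction 5 mm below the rims, so the lugs are in the slots. I'll continue to just above the catches.

Request:
carry_out(commands=[15, 0, 0, 3, 0, 0, 0, 15, 0, 0, 6, 0, 0, 0, 15, 0, 0, 9, 0, 0, 0, 15, 0, 0, 11, 0, 0, 0, 15, 0, 0, 13, 0, 0, 0, 15, 0, 0, 13, 0, 0, 0])

```text
clock: 14.95
tool_pos: [472.4, 167.0, 69.2]
tool_rot: [0.62, 0.785, -0.0, -0.0]
contact_force: [-0.6, -0.3, -2.7]
opening: 0.271
```

```bash
python3 tip.py s9; python3 -c "
from bench import r
s=r.read_state();print(s['contact_force'],s['wrist_torque'])"
```

```text
[472.4 167.   69.2] [-0.6 -0.3 -2.7] 23.818539349961373
441 [85.3 85.4 86.2 86.3 86.3 86.5 86.8 88. ]
[-0.55590672  0.51483354 -2.08641241] [ 0.08881326 -0.11143342 -0.00619633]
```

View pics/s9.png

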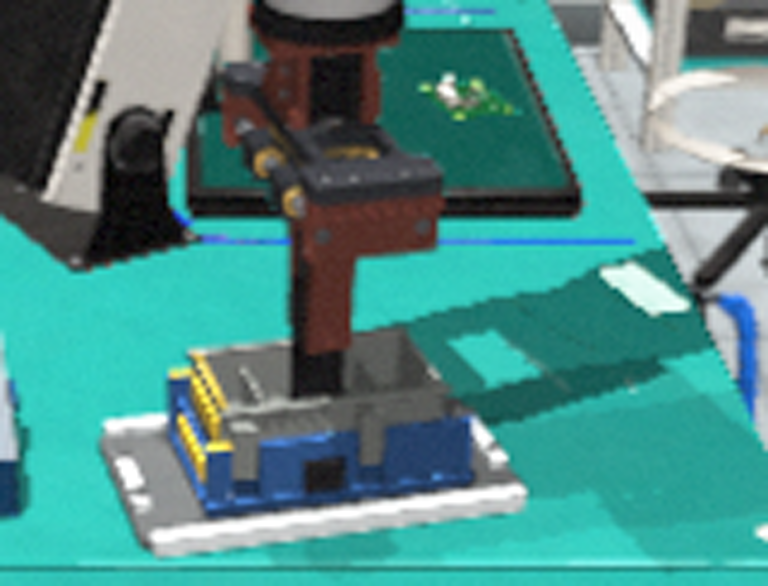

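The lugs are engaged in both near-side slots. Now I'll press down gently in small steps.

Request:
carry_out(commands=[15, 0, 0, 1, 0, 0, 0, 15, 0, 0, 2, 0, 0, 0, 15, 0, 0, 3, 0, 0, 0, 15, 0, 0, 4, 0, 0, 0, 15, 0, 0, 4, 0, 0, 0])

```text
clock: 15.62
tool_pos: [472.6, 167.3, 65.5]
tool_rot: [0.62, 0.785, 0.0, -0.0]
contact_force: [-1.5, 1.9, -0.3]
opening: 0.271
```

Request:
carry_out(commands=[15, 0, 0, 0.5, 0, 0, 0, 15, 0, 0, 1, 0, 0, 0, 15, 0, 0, 1.5, 0, 0, 0, 15, 0, 0, 1.5, 0, 0, 0])

```text
clock: 16.12
tool_pos: [472.6, 167.4, 64.2]
tool_rot: [0.62, 0.785, 0.0, -0.0]
contact_force: [-2.8, 4.2, 4.8]
opening: 0.268
```

The catches are met, at about 8 N net. There's a 4–5 N sideways load towards +Y, so the tote sits slightly off centre. I'll ease it 0.8 mm that way and keep pressing.

Request:
carry_out(commands=[15, 0.4, 0, 0, 0, 0, 0, 15, 0.8, -0.2, 0, 0, 0, 0, 15, 0.8, -0.2, 0.5, 0, 0, 0, 15, 0.8, -0.2, 0.5, 0, 0, 0])

```text
clock: 16.62
tool_pos: [472.5, 167.6, 63.8]
tool_rot: [0.62, 0.785, 0.0, 0.0]
contact_force: [-1.5, 0.8, 7.3]
opening: 0.269
```

Request:
carry_out(commands=[15, 0, 0, 0.5, 0, 0, 0, 15, 0, 0, 1, 0, 0, 0, 15, 0, 0, 1, 0, 0, 0])

```text
clock: 17.0
tool_pos: [472.6, 167.5, 63.0]
tool_rot: [0.62, 0.785, 0.0, 0.0]
contact_force: [-2.6, -0.3, 9.5]
opening: 0.275
```

Request:
carry_out(commands=[15, 0, 0, 0.5, 0, 0, 0, 15, 0, 0, 1, 0, 0, 0, 15, 0, 0, 1, 0, 0, 0])

```text
clock: 17.38
tool_pos: [472.5, 167.5, 61.6]
tool_rot: [0.62, 0.785, 0.0, 0.0]
contact_force: [-0.3, 0.6, 3.9]
opening: 0.276
```

Request:
carry_out(commands=[15, 0, 0, 0.5, 0, 0, 0, 15, 0, 0, 1, 0, 0, 0, 15, 0, 0, 1, 0, 0, 0])

```text
clock: 17.75
tool_pos: [472.4, 167.7, 60.1]
tool_rot: [0.62, 0.785, 0.0, 0.0]
contact_force: [0.6, 0.4, -0.7]
opening: 0.274
```

Request:
carry_out(commands=[15, 0, 0, 1, 0, 0, 0, 15, 0, 0, 2, 0, 0, 0, 15, 0, 0, 2, 0, 0, 0])

```text
clock: 18.12
tool_pos: [472.3, 167.8, 57.9]
tool_rot: [0.62, 0.785, 0.0, 0.0]
contact_force: [4.5, 0.3, -9.7]
opening: 0.275
```

Request:
carry_out(commands=[15, 0, 0, 1, 0, 0, 0, 15, 0, 0, 2, 0, 0, 0, 15, 0, 0, 2, 0, 0, 0])

```text
clock: 18.5
tool_pos: [472.2, 167.7, 56.0]
tool_rot: [0.62, 0.785, 0.0, 0.0]
contact_force: [4.6, 2.2, -15.7]
opening: 0.273
```

The catches are now pulling the tote down, so the ridge is past the rollers. I'll follow it to the floor.

Request:
carry_out(commands=[15, 0.1, 0.4, 1, 0, 0, 0, 15, 0.1, 0.4, 2, 0, 0, 0, 15, 0.1, 0.4, 2, 0, 0, 0])

```text
clock: 18.88
tool_pos: [472.3, 167.8, 54.7]
tool_rot: [0.62, 0.785, -0.0, -0.0]
contact_force: [1.5, -2.0, -3.6]
opening: 0.271
```

Request:
carry_out(commands=[15, 0, 0, 0.5, 0, 0, 0, 15, 0, 0, 1, 0, 0, 0, 15, 0, 0, 1, 0, 0, 0])

```text
clock: 19.25
tool_pos: [472.4, 167.7, 53.6]
tool_rot: [0.62, 0.785, -0.0, -0.0]
contact_force: [0.4, -4.6, 3.5]
opening: 0.27
```

```bash
python3 tip.py s10; python3 w.py w10; python3 m.py w10 160 345 50 300 | grep -v hist
```

```text
[472.4 167.7  53.6] [ 0.4 -4.6  3.5] 23.701341135454015
417 [69.7 70.8 70.8 70.9 71.  71.3 71.8 71.9]
[472.35436051 167.80029565  53.59212152] [ 6.19798013e-01  7.84761363e-01 -1.56138163e-04 -2.67582954e-05] [ 3.17678265e-01  4.92233355e-01  1.99160317e+00 -2.08830475e-04
  6.58046087e-01 -1.48677854e+00] [ 0.39291662 -4.05978422  3.80459327]
cam [393.39093247 149.52075059 229.63697468] [ 0.28737084  0.06908513 -0.95532468] [334.10739546   0.         255.14522142]
scale 2
        174,  146,  153,  219,  328,  334,  405,  440,  466, 2646,  358,
        394,  436,  432,  321,  153,    0,    0,    0,    0,  420]), array([ -5,   0,   5,  10,  15,  20,  25,  30,  35,  40,  45,  50,  55,
        60,  65,  70,  75,  80,  85,  90,  95, 100, 105, 110, 115, 120,
       125, 130, 135, 140, 145, 150, 155]))
griptop 19 z 128.4 med [458.3 179.4] rect c 461.3 166.1 wh 0.4 33.7 ang 13.41
greyrim 512 z 84.4 med [461.  166.6] rect c 463.1 166.4 wh 8.4 42.7 ang 13.41
yel grey none
yel blue none
blue rim 3549 z 46.4 med [444.3 137.6] rect c 453.8 164.0 wh 106.3 89.6 ang 13.47
white 4479 z 12.2 med [451.5 157. ] rect c 452.2 163.8 wh 152.6 126.7 ang 13.43
cradle 20204 z 12.6 med [424.4 153.8] rect c 450.7 163.4 wh 155.2 126.6 ang 13.43
```

View pics/s10.png

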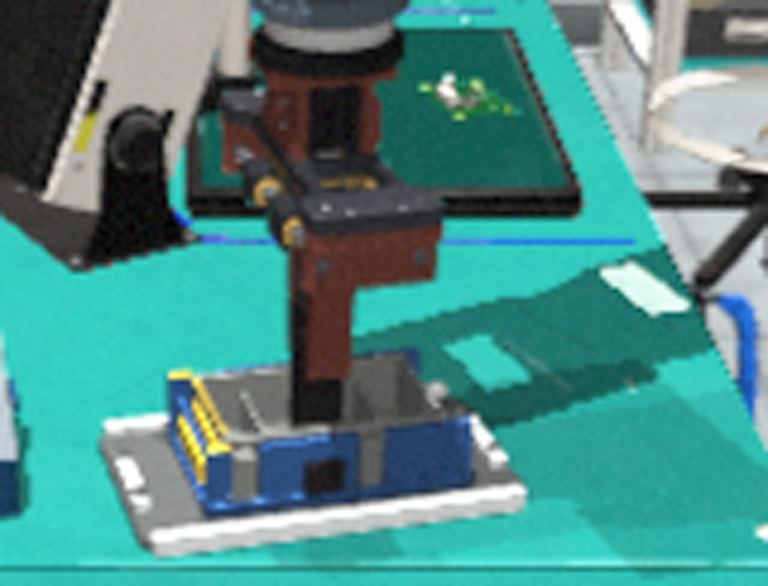

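View pics/w10.png

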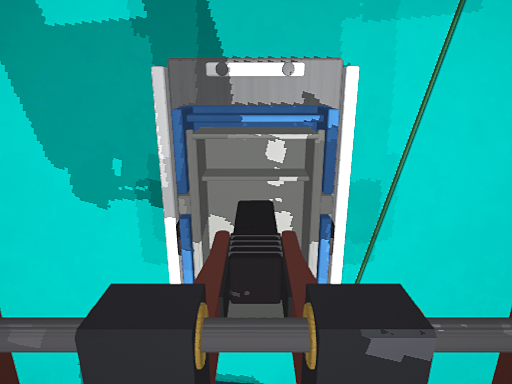

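The tote is nested almost flush, with a reaction of about +6.5 N net. I'll relieve the side load and press a little more to make sure it's seated, then check the rim height.

Request:
carry_out(commands=[15, -0.4, 0, 0, 0, 0, 0, 15, -0.7, 0, 0.5, 0, 0, 0, 15, -0.7, 0, 1, 0, 0, 0, 15, -0.7, 0, 1, 0, 0, 0])

```text
clock: 19.85
tool_pos: [472.4, 167.7, 52.7]
tool_rot: [0.62, 0.785, 0.0, -0.0]
contact_force: [-2.8, 0.2, 7.7]
opening: 0.269
```

Run:
```python
from h import *
from scipy.spatial.transform import Rotation as Ro
p,d,K,R,t=load("w10.npz")
vv,uu=np.mgrid[0:384,0:512]; P=unproj(uu,vv,d,K,R,t)
hsv=cv2.cvtColor(p,cv2.COLOR_RGB2HSV)
a=np.radians(13.45); ex=np.array([np.cos(a),np.sin(a)]);ey=np.array([-ex[1],ex[0]])
q=P[...,:2]-[472.4,168.1]; X=q@ex;Y=q@ey;Z=P[...,2]
blue=(hsv[...,0]>100)&(hsv[...,0]<125)&(hsv[...,1]>110); gr=hsv[...,1]<50
m=blue&(Z>42)&(abs(abs(Y)-42)<3); print('blue rim z',np.median(Z[m]),m.sum())
for nm,k in (('end -60',(abs(X+59.5)<2)&(abs(Y)<28)),('side+',(abs(Y-34)<1.5)&(X<-25)&(X>-55)),('side-',(abs(Y+34)<1.5)&(X<-25)&(X>-55))):
    k=k&gr&(d>0)&(Z>38)&(Z<70); print(nm,k.sum(),np.percentile(Z[k],[5,50,90]))
m=gr&(Z>46)&(Z<54)&(X<-40)&(abs(Y)<33); print('grey end X',np.percentile(X[m],[1,50,99]))
```

```text
blue rim z 46.480563003794344 3132
end -60 595 [38.40173524 47.9158999  49.15447308]
side+ 374 [40.52961896 48.39404015 49.32674571]
side- 285 [47.67878844 48.58569779 49.47638642]
grey end X [-59.23142358 -57.5905931  -41.02689466]
```

The grey rim stands 2 mm above the blue rim on all three sides checked, as expected (50 vs 48 mm), so it's fully home. I'll unload, open and withdraw.

Request:
carry_out(commands=[15, 0, 0, -1, 0, 0, 0, 25, 0, 0, -1.3, 0, 0, 0, 50, 0, 0, -1.3, 0, 0, 0, 50, 0, 0, -1.3, 0, 0, 0, 50, 0, 0, -1.3, 0, 0, 0, 50, 0, 0, -1.3, 0, 0, 0, 50, 0, 0, -1.3, 0, 0, 0])

```text
clock: 20.72
tool_pos: [472.7, 167.3, 53.7]
tool_rot: [0.62, 0.785, 0.0, -0.0]
contact_force: [0.3, -0.2, 0.3]
opening: 0.571
```

Request:
carry_out(commands=[50, 0, 0, -10, 0, 0, 0, 50, 0, 0, -30, 0, 0, 0, 50, 0, 0, -80, 0, 0, 0, 50, 0, 0, -140, 0, 0, 0, 50, 0, 0, -200, 0, 0, 0, 50, 0, 0, -250, 0, 0, 0, 50, 0, 0, -250, 0, 0, 0, 50, 0, 0, -250, 0, 0, 0])

```text
clock: 21.72
tool_pos: [472.1, 167.1, 303.5]
tool_rot: [0.62, 0.785, -0.0, -0.0]
contact_force: [-0.6, -0.3, -0.6]
opening: 0.564
```

```bash
python3 w.py w11; python3 tip.py s11
python3 - <<'E'
from h import *
p,d,K,R,t=load("w11.npz")
vv,uu=np.mgrid[0:384,0:512]; P=unproj(uu,vv,d,K,R,t); hsv=cv2.cvtColor(p,cv2.COLOR_RGB2HSV)
a=np.radians(13.45); ex=np.array([np.cos(a),np.sin(a)]);ey=np.array([-ex[1],ex[0]])
q=P[...,:2]-[472.4,168.1]; X=q@ex;Y=q@ey;Z=P[...,2]
gr=(hsv[...,1]<50)&(d>0); blue=(hsv[...,0]>100)&(hsv[...,0]<125)&(hsv[...,1]>110)
m=blue&(Z>42)&(abs(abs(Y)-42)<3)&(abs(X)<72); print('blue rim z',np.median(Z[m]))
for nm,k in (('end-',(abs(X+59)<2)&(abs(Y)<28)),('end+',(abs(X-59)<2)&(abs(Y)<28)),('s+',(abs(Y-34)<1.5)&(abs(X)<40)),('s-',(abs(Y+34)<1.5)&(abs(X)<40))):
    k=k&(d>0)&(Z>42)&(Z<60); print(nm,k.sum(),np.percentile(Z[k],[50,80]) if k.any() else '')
k=(d>0)&(Z>90)&(Z<110)&(abs(X)<25)&(abs(Y)<25); print('grip top',k.sum(),np.median(Z[k]),X[k].mean(),Y[k].mean())
E
```

```text
[472.08811275 167.0839608  303.52669828] [ 6.19808866e-01  7.84752802e-01 -7.56200175e-05 -5.52236140e-05] [ 3.16397092e-01  1.31915360e-01  1.79838209e+00  8.97104570e-06
  1.21148229e+00 -1.48820047e+00] [-0.62436107 -0.31770851 -0.61186956]
cam [393.09611481 148.79346993 479.54968504] [ 0.28739034  0.06923341 -0.95530808] [334.10739546   0.         255.14522142]
[471.7 167.  302.7] [ 0.6  0.7 -0.7] 50.090784266957705
728 [321.  321.4 321.6 321.9 322.1 322.3 322.6 322.9]
blue rim z 46.944028124809336
end- 90 [48.58983326 49.54834684]
end+ 125 [48.63798039 49.7499497 ]
s+ 147 [48.73209491 49.79437369]
s- 133 [49.16911358 49.78980508]
grip top 458 98.76844526743221 -0.3538574396965384 0.8757715557449203
```

View pics/w11.png

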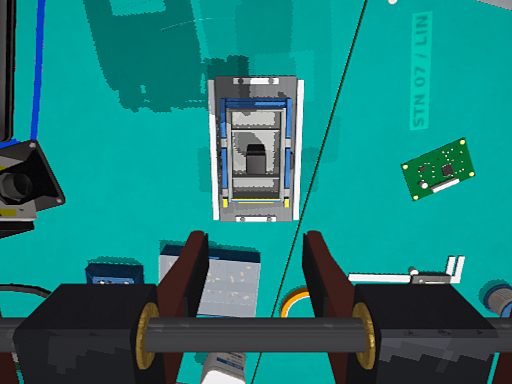

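View pics/s11.png

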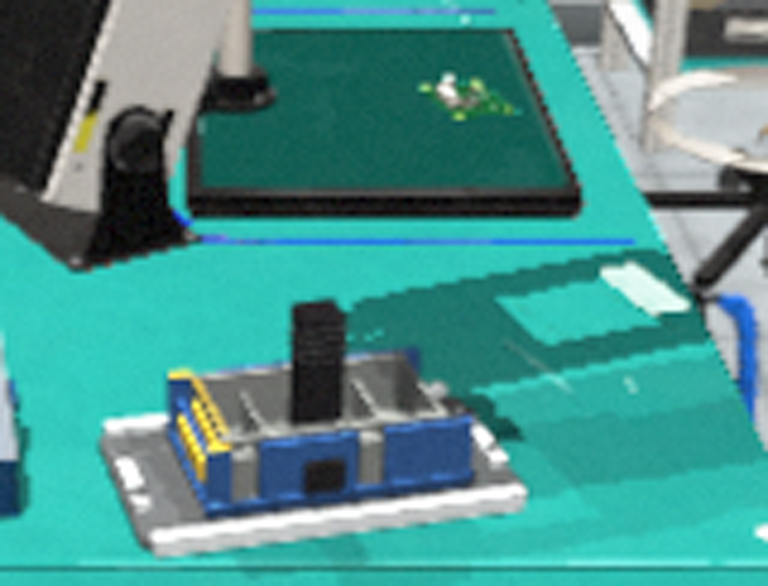

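The tote is seated level. The grip top reads 98.8 mm against 100 nominal, the same −1.1 mm bias as at the start, and all four rims agree. The tool is clear, so I'll hand in.

```bash
python3 -c "
from bench import r
print(r.job_done(), r.read_state()['clock'])"
```

```text
the job is handed in; nothing more can be done
the job is handed in; nothing more can be done
```

The grey tote is nested fully home in the blue tote with the yellow ends together, and the gripper has let go and is well clear. I handed the job in at about 22 s of the 58 s allowed.

**What I did:** I lifted the tote off by its black grip and gave it a half turn beside the dock. I found the slots by wrist-camera views from both orientations rather than by feeling along the rims. The lugs dropped straight in with no reaction. Pressing past the catches took a reading of at most about 9.5 N up (roughly 12.5 N allowing for the tote's weight). I then pressed once more to about 8 N to seat it before letting go.

**Last checks:**
- **Seating:** all four grey rims are level, about 2 mm above the blue rims. The grip top reads 98.8 mm against 100 nominal, with the same 1 mm low bias I saw at the start.
- **Contact:** contact force is about zero after withdrawing.
- **Bystanders:** the board and the visible part of the tape roll look undisturbed in the last wrist picture. I did not measure them again.

**What disagreed or went wrong:**
- **First grasp:** it closed on nothing. Two cameras showed the fingertips about 16 mm behind the reported TCP instead of the stated 22 mm ahead. I corrected by eye and gripped on the second try.
- **At the catches:** I corrected a 4–5 N sideways load. Just past them, the catches pulled the tote down on the gripper with a reading of up to about 16 N for a moment.

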